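# Unhook the bench rake and gather the sample pucks

## Task

Free the bench rake from its holder by tilting it back so that the blade clears the lip and the heel comes out from under the bar, then use the rake to push the five loose sample pucks together wholly onto the white pad, without touching the pucks with the gripper. Leave the rake standing upright on the bench in front of the pad (not on it), let go of it, and leave the other things where they are.

Things in the scene. Friction and masses are not known exactly. Their poses are not given: they have to be found in the camera images.
- rake: the rake, 0.28-0.44 kg: steel sweeping blade 150 mm long (y), 6 thick (x), 35 high, with an upright grip above and a heel plate behind; stands by itself. Origin: middle of the blade's underside; z up, x forward out of the sweeping face (at x = +3 mm). Starts in the holder, axes alike, underside on its base plate 8 mm above the bench, within 1 mm (x) and 6 mm (y) of the holder's origin
- rake_grip (a point): point on the rake's white upright grip, 80 mm straight above the rake's origin. The grip is 18 mm (x) by 24 mm (y), from 35 to 107 mm above the blade's underside, centred over the blade. Axes as the rake's
- rake_heel (a point): middle of the rear lower edge of the rake's heel plate, 43 mm behind the rake's origin (-x). The plate is 6 mm thick, 100 mm wide (y), its underside level with the blade's, and runs from here to the blade. Axes as the rake's
- holder: the rake's holder, fixed: grey base plate 8 mm thick, 200 mm wide (y), x from -62 to +28 mm; side cheeks 34 mm high, inner faces at y = -88 and +88 mm, x from -62 to +20 mm. The rake comes out neither straight up nor straight out: tilt its grip back (to -x) 25 to 30 degrees about the heel's rear edge, then draw it out along +x. Origin on the bench under the blade's seat, z up
- holder_lip (a point): middle of the top of the holder's retaining lip, which stands across in front of the blade: 8 mm thick (x from +6 to +14 mm in the holder's frame), 200 mm long, top 24 mm above the bench, 16 mm above the base plate
- holder_bar (a point): middle of the axis of the steel bar, 8 mm in diameter, that runs across the holder over the rake's heel at x = -34 mm in the holder's frame, 25 mm above the bench; it leaves 7 mm of air above the heel plate
- tray: the collecting stop, fixed: flat white pad level with the bench, 85 mm deep (x from 0 to +85 mm), 180 mm wide (y), with a steel fence 25 mm high, 8 mm thick round its back and sides. Origin on the bench in the middle of its open front edge, x into the pad, z up. The pucks lie 18 to 127 mm in front of that edge, within 62 mm either side of the middle
- puck0: one of the five loose plain aluminium sample pucks to be gathered: solid disc 24 mm in diameter, 10 mm high, lying flat on the bench in front of the pad; origin at the centre of its underside, z up
- puck1: one of the five loose plain aluminium sample pucks to be gathered: solid disc 24 mm in diameter, 10 mm high, lying flat on the bench in front of the pad; origin at the centre of its underside, z up
- puck2: one of the five loose plain aluminium sample pucks to be gathered: solid disc 24 mm in diameter, 10 mm high, lying flat on the bench in front of the pad; origin at the centre of its underside, z up
- puck3: one of the five loose plain aluminium sample pucks to be gathered: solid disc 24 mm in diameter, 10 mm high, lying flat on the bench in front of the pad; origin at the centre of its underside, z up
- puck4: one of the five loose plain aluminium sample pucks to be gathered: solid disc 24 mm in diameter, 10 mm high, lying flat on the bench in front of the pad; origin at the centre of its underside, z up
- jar: amber glass jar, 44 mm in diameter, 70 mm high, standing beside the pucks; origin at the centre of its underside; a bystander
- collar: plain steel collar lying beside the pucks, 44 mm outside diameter with a 24 mm hole, 14 mm high, not one of the pucks; origin at the centre of its underside; a bystander
- beaker: white plastic cup, 60 mm in diameter, 80 mm high, standing 90 to 110 mm beyond the holder's seat (+x of the holder); origin at the centre of its underside; a bystander
- flask: white bottle with a blue cap, 56 mm in diameter, 115 mm high, standing beside the holder; origin at the centre of its underside; a bystander
- spatula: spatula 160 mm long lying on the bench, along its x; origin on the underside; a bystander
- tin: dark steel tin, 60 mm in diameter, 45 mm high, towards the back; origin at the centre of its underside; a bystander
- weight: brass calibration weight with a knob, 32 mm in diameter, 40 mm high, standing beside the holder; origin at the centre of its underside; a bystander
There are look-alikes about, which are no part of the job. Leave any black look-alike of the rake alone. Leave any blue look-alike of the tray alone.

How it is judged:
On the way, in this order (a step that is already met when the one before it is completed fails the run):
1. the rake is out of the holder, its blade more than 0.13 m from its seat (horizontal distance between rake and holder above 0.13 m), for 0.2 s.
2. all five pucks are on the pad, with the rake still at them (its blade within 0.13 m of the pad's front edge) (x of puck0 in the frame of tray between 0.008 and 0.085 m and y of puck0 in the frame of tray between -0.09 and 0.09 m and height (world z) of each of puck0, puck1, puck2, puck3, puck4 below 0.006 m and angle between each of puck0, puck1, puck2, puck3, puck4's own z axis and vertical below 0.2 rad and x of puck1 in the frame of tray between 0.008 and 0.085 m and y of puck1 in the frame of tray between -0.09 and 0.09 m and x of puck2 in the frame of tray between 0.008 and 0.085 m and y of puck2 in the frame of tray between -0.09 and 0.09 m and x of puck3 in the frame of tray between 0.008 and 0.085 m and y of puck3 in the frame of tray between -0.09 and 0.09 m and x of puck4 in the frame of tray between 0.008 and 0.085 m and y of puck4 in the frame of tray between -0.09 and 0.09 m and horizontal distance between rake and tray below 0.13 m), for 0.2 s.
At the end, for the whole second after the job is handed in: All five pucks lie flat and at rest on the pad inside the fence (centres at least 8 mm behind its front edge and inside its sides); the rake stands upright (within 0.1 rad) and at rest on the bench, at least 0.13 m from the holder's seat, with its blade not more than 12 mm past the pad's front edge (x of puck0 in the frame of tray between 0.008 and 0.085 m and y of puck0 in the frame of tray between -0.09 and 0.09 m and height (world z) of each of puck0, puck1, puck2, puck3, puck4 below 0.006 m and angle between each of puck0, puck1, puck2, puck3, puck4's own z axis and vertical below 0.2 rad and x of puck1 in the frame of tray between 0.008 and 0.085 m and y of puck1 in the frame of tray between -0.09 and 0.09 m and x of puck2 in the frame of tray between 0.008 and 0.085 m and y of puck2 in the frame of tray between -0.09 and 0.09 m and x of puck3 in the frame of tray between 0.008 and 0.085 m and y of puck3 in the frame of tray between -0.09 and 0.09 m and x of puck4 in the frame of tray between 0.008 and 0.085 m and y of puck4 in the frame of tray between -0.09 and 0.09 m and linear speed of each of puck0, puck1, puck2, puck3, puck4, rake below 0.02 m/s and height (world z) of rake below 0.005 m and angle between rake's own z axis and vertical below 0.1 rad and x of rake in the frame of tray below 0.012 m and horizontal distance between rake and holder above 0.13 m); the robot touches nothing.
It fails at once if the gripper or arm touches a puck (contact force between any of the fingers, the arm and puck0 above 0.3 N or contact force between any of the fingers, the arm and puck1 above 0.3 N or contact force between any of the fingers, the arm and puck2 above 0.3 N or contact force between any of the fingers, the arm and puck3 above 0.3 N or contact force between any of the fingers, the arm and puck4 above 0.3 N).
It fails at once if a bystander is moved more than 20 mm (distance of any of jar, collar, beaker, flask, spatula, tin, weight from where it was at the start of the episode above 0.02 m).
It fails at once if the rake is dropped on its side (angle between rake's own z axis and vertical above 1.2 rad).
It also fails if it takes over 51 s, if anything falls off the work surface, if the arm or the gripper's body presses on something with over 40 N, if the wrist force passes 120 N, or if a joint passes its speed limit or range.

## Robot

A 6-joint arm with a two-finger parallel gripper is mounted at the origin on the work surface. World frame = base frame: x ahead of the robot, y to its left, z up, the work surface at z = 0. Lengths are in m, angles in rad, forces in N, time in s.
With the tool pointing down it reaches from about 0.425 to 0.95 m from the base axis. Payload 3.5 kg.
Tool frame: the origin (TCP) lies at the very end of the fingers, on their centre line; the grasp point (between the pads) lies 19 mm behind it; z points along the fingers, y is the line along which they close (so a half turn about z gives the same grasp; the last joint's range is limited). The gripper opens to 85 mm and grips with 20 to 120 N. Pads are 22 mm wide; open, the fingers measure 114 mm over their backs; the gripper's body (76 mm by 85 mm) begins 54 mm behind the grasp point. The pads swing forward as they close: fully open they stand 13 mm farther back than shut.
Start: joints at [1.191, 0.286, 1.577, -0, 1.279, -0.15], TCP at [0.154, 0.657, 0.231] pointing down, gripper open.
Joint ranges: [-2.77, 2.77], [-0.9, 2.22], [0.21, 2.48], [-1.53, 4.67], [0.24, 2.81], [-2.84, 2.84]. Speed limits (rad/s): [2.79, 2.79, 3.14, 3.14, 3.14, 3.14].

## Interface

Orientations are given as a unit quaternion [x, y, z, w].
In Python, from plant import ctrl gives the robot as it stands.
- The arm moves only by the tool carry_out, never from a script. Its argument "deltas" is one flat list of numbers, 6 for each row, row after row: the shift along the tool's x, y, z in m, then the turn, a rotation vector about the tool's x, y, z in rad. A call has 1 to 5 rows; each row is the pose to reach, as a shift and turn from the pose commanded when the call began, along the tool's axes at that moment; what a row does not reach only later rows make up. A row lasts 1/8 s, in which the tool goes at most 62.5 mm and 10.7 degrees, less where a joint would pass 70% of its speed; a pose out of reach is approached as far as the arm can. A call with a gripper value outside its range is refused whole. "grip" is the opening in per cent of the stroke, from 0 (shut) to 100 (fully open), set as the call begins (left out, the last holds). The fingers move at their own pace and stop on an object; "grip_force" is the grip in N (left out, the last holds). Time passes only in rows, so rows that repeat a pose let the fingers close. It gives the time, the measured TCP pose, the force, the opening and the grip force at its end, in the units of the state.
- ctrl.get_state(): the state, without advancing time (a new reading comes with each control period).
- ctrl.read_camera(name): name is "scene" or "top" or "wrist"; returns (picture, depth): 480x640x3 uint8, red, green, blue; 480x640 float32, m along the optical axis (not along the pixel's ray), 0 where there is no reading.
- ctrl.camera_model(name): a dict with "intrinsics" (3x3 intrinsics, pixels), "k1" (the pictures are not rectified: a ray, as slopes to the right and down, at radius r is drawn at 1 + k1 r^2 times it, then the intrinsics apply), "extrinsics" (4x4, takes a point from world to camera coordinates); the wrist camera has in their place "hand_eye" (4x4, takes a point from camera to tool coordinates, whose origin is the TCP and whose axes are the flange's). Camera axes: x right, y down, z forward; pixel columns grow to the right and rows downward; lengths in m; the calibration is good to about 2 mm. A picture is of the moment at which its call begins: read the wrist's pose just before it. camera_model takes no time and is no camera call.
- ctrl.sign_off(): hands the job in; it is judged then, once.
Trained networks look in the newest picture that a camera, given by its name, has taken for a name from the list of things; names that differ only in an ending like _2 or _b are one class to them, and where a whole thing is asked for, a point or a joint stands for the part that bears it (a point fixed in the world has none). Each returns a list of dicts, best first, with "score" (0 to 1); they miss things now and then, are a little off and sometimes report something else, mostly with a low value. They report only what shows in the picture. A call takes as long as a camera call. They do not tell look-alikes from the thing itself.
- ctrl.find_in(camera, query): "uv" ([column, row] in pixels, amid what is visible of it).
The state is a dict: "time": time; "qpos": joint angles; "dq": joint speeds; "joint_efforts": joint torques, N m; "eef_pos": TCP position; "tcp_rot": TCP orientation; "contact_force": force on the tool from outside, world axes, zero at the start; "wrist_torque": the same for the moment, N m; "opening": opening from 0.0 (shut) to 1.0 (fully open); "finger_force": force on a finger pad.
Only numpy, scipy, OpenCV 4.12 (cv2) and the standard library are available. Lean on these libraries where they do the work, as an engineer would, in place of code of your own. Each camera call takes 0.05 s, during which the arm holds its last target. There are 200 camera calls.

## Working session

There is one attempt and no reset: what is moved stays moved. The work goes in short steps, Python scripts to look and compute and a tool call to move; the robot and the scene stay as the last step left them, time stands still between calls to the robot, and variables do not carry over. Pictures are saved under pics/ and viewed, at most 10 in all, crops included, and the job is handed in when it is done.

Besides the shell and the picture viewer there is one more tool, called as name(argument=value, ...), one argument or row to a line, values as JSON. carry_out: Moves the arm, as the interface text tells. Its arguments: {"type":"object","properties":{"deltas":{"type":"array"},"grip":{"type":"number"},"grip_force":{"type":"number"}},"required":["deltas"]}

```bash
mkdir -p pics; cat > h.py <<'E'
import numpy as np,cv2,json
from plant import ctrl
from scipy.spatial.transform import Rotation as R
def snap(n):
    s=ctrl.get_state(); im,d=ctrl.read_camera(n); m=ctrl.camera_model(n)
    K=np.array(m["intrinsics"]);k1=m["k1"]
    if "extrinsics" in m: T=np.linalg.inv(np.array(m["extrinsics"]))
    else:
        W=np.eye(4);W[:3,:3]=R.from_quat(s["tcp_rot"]).as_matrix();W[:3,3]=s["eef_pos"]; T=W@np.array(m["hand_eye"])
    return im,d,K,k1,T
def rays(uv,K,k1):
    uv=np.atleast_2d(np.array(uv,float)).reshape(-1,1,2)
    return cv2.undistortPoints(uv,K,np.array([k1,0,0,0.]),None).reshape(-1,2) 
def onz(uv,z,K,k1,T):
    p=rays(uv,K,k1); d=np.c_[p,np.ones(len(p))]@T[:3,:3].T; o=T[:3,3]
    return o+d*((z-o[2])/d[:,2])[:,None]
def cloud(d,K,k1,T):
    v,u=np.mgrid[:480,:640]; p=rays(np.c_[u.ravel(),v.ravel()],K,k1); z=d.ravel()
    return (np.c_[p*z[:,None],z]@T[:3,:3].T+T[:3,3]).reshape(480,640,3)
def proj(P,K,k1,T):
    C=np.linalg.inv(T); P=np.atleast_2d(P)
    return cv2.projectPoints(P,cv2.Rodrigues(C[:3,:3])[0],C[:3,3],K,np.array([k1,0,0,0.]))[0].reshape(-1,2)
def save(n,im): cv2.imwrite(f"pics/{n}.png",im[:,:,::-1])
E
python3 - <<'E'
from h import *
for n in("scene","top"):
    im,d,K,k1,T=snap(n); save(n,im); np.savez(f"{n}.npz",im=im,d=d,K=K,k1=k1,T=T)
    X=cloud(d,K,k1,T); print(n,T[:3,3].round(3),T[:3,2].round(2),k1)
    for q in["rake","holder","tray","puck0","jar","collar","beaker","flask","spatula","tin","weight","rake_grip"]:
        for r in ctrl.find_in(n,q)[:6]:
            u,v=map(int,r["uv"]);print(q,round(r["score"],2),u,v,X[v,u].round(3))
s=ctrl.get_state();print(s["eef_pos"],s["tcp_rot"],s["time"])
E
```

```text
scene [ 1.277 -0.161  0.635] [-0.8   0.17 -0.57] -0.03479781318170048
rake 0.85 234 304 [ 0.621 -0.195  0.055]
rake 0.76 215 246 [ 0.386 -0.231  0.03 ]
rake 0.6 92 384 [ 0.718 -0.443  0.005]
holder 0.93 223 319 [ 0.622 -0.219  0.022]
holder 0.45 348 349 [ 0.762 -0.011  0.045]
tray 0.85 467 216 [ 0.334  0.426 -0.   ]
tray 0.75 442 308 [ 0.654  0.214 -0.002]
puck0 0.66 418 261 [0.505 0.219 0.007]
puck0 0.59 426 277 [0.565 0.214 0.009]
puck0 0.46 408 285 [0.581 0.167 0.007]
puck0 0.43 379 273 [0.53  0.119 0.007]
puck0 0.41 402 266 [0.516 0.177 0.007]
jar 0.7 362 282 [0.601 0.058 0.05 ]
jar 0.46 236 305 [ 0.62  -0.192  0.051]
collar 0.55 453 254 [0.492 0.312 0.004]
beaker 0.77 239 345 [ 0.749 -0.19   0.08 ]
flask 0.85 313 315 [ 0.697 -0.059  0.073]
spatula 0.57 322 265 [0.467 0.004 0.   ]
spatula 0.45 159 321 [ 0.605 -0.338  0.024]
tin 0.67 352 346 [ 0.755 -0.002  0.043]
weight 0.71 158 320 [ 0.604 -0.34   0.026]
rake_grip 0.85 89 387 [ 0.723 -0.447  0.005]
rake_grip 0.75 214 242 [ 0.379 -0.232  0.037]
rake_grip 0.59 236 306 [ 0.62  -0.192  0.048]
rake_grip 0.29 219 319 [ 0.618 -0.227  0
[... 417 characters left out ...]
61 0.215 0.009]
puck0 0.46 254 220 [0.574 0.174 0.009]
puck0 0.39 249 240 [0.522 0.186 0.009]
jar 0.83 297 216 [0.579 0.059 0.066]
jar 0.63 342 181 [ 0.66  -0.05   0.109]
beaker 0.64 398 163 [ 0.729 -0.203  0.008]
flask 0.86 344 183 [ 0.659 -0.056  0.089]
flask 0.4 396 211 [ 0.6   -0.196  0.017]
spatula 0.66 318 267 [0.453 0.006 0.004]
tin 0.92 320 160 [0.727 0.003 0.041]
tin 0.73 400 210 [ 0.604 -0.207  0.009]
weight 0.64 449 217 [ 0.584 -0.33   0.03 ]
rake_grip 0.94 488 159 [ 0.721 -0.409  0.098]
rake_grip 0.84 405 302 [ 0.364 -0.221  0.004]
rake_grip 0.72 396 209 [ 0.602 -0.191  0.046]
[0.15371289 0.65723854 0.23131274] [ 1.14644896e-01  9.93406537e-01 -1.70555602e-05  2.12983992e-05] 1.3
```

View pics/scene.png

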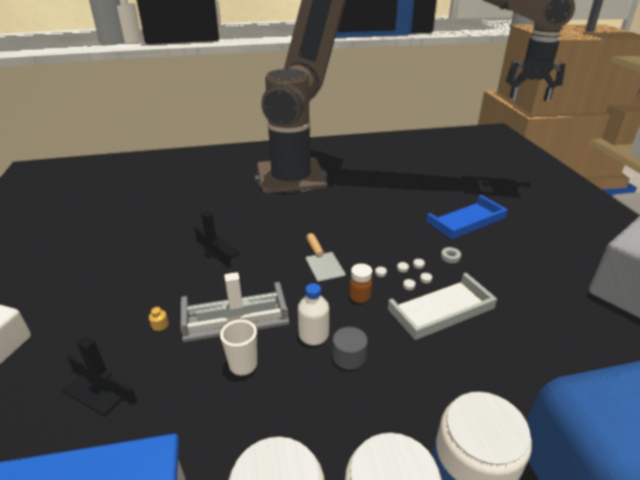

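View pics/top.png

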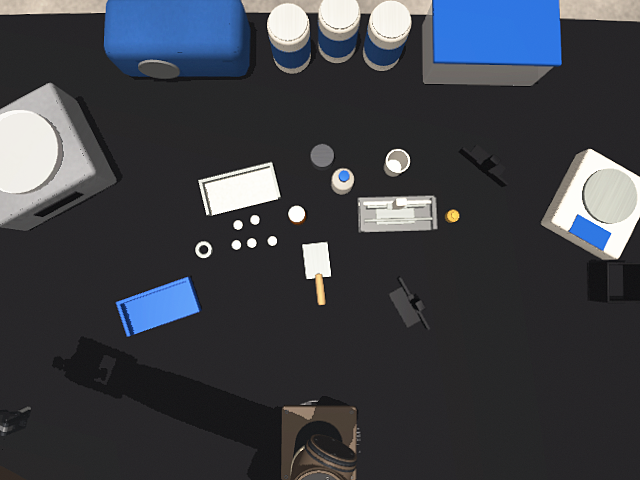

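The top view shows these candidates:
- **Rake:** the white-gripped rake in the holder is at (397,210). The black look-alikes are at (487,160) and (405,303), and I'll leave those alone.
- **Tray:** the white tray is at (240,189), with its front facing down-picture towards the pucks. The blue look-alike is at (157,306).
- **Pucks:** (238,225), (255,220), (237,245), (252,243) and (272,241).
- **Other items:** the collar is at (204,249) and the jar at (297,214).

I'll move the wrist camera over the tray first, then over the holder.

```bash
cat >> h.py <<'E'
def yawq(deg,tilt=0): # tool down, tool y at angle deg; tilt: tips fingers about tool x
    y=np.array([np.cos(np.radians(deg)),np.sin(np.radians(deg)),0]);z=np.array([0,0,-1.]);x=np.cross(y,z)
    return R.from_matrix(np.c_[x,y,z])
def delta(pos,rot,p0=None,r0=None):
    s=ctrl.get_state()
    p0=np.array(s["eef_pos"]) if p0 is None else p0; r0=R.from_quat(s["tcp_rot"]) if r0 is None else r0
    return np.r_[r0.inv().apply(np.array(pos)-p0),(r0.inv()*rot).as_rotvec()]
E
python3 - <<'E'
from h import *
np.set_printoptions(suppress=True,precision=4)
print(ctrl.camera_model("wrist"))
d=np.load("top.npz");im=d["im"]
print(delta([.40,.42,.33],yawq(45)))
print(delta([.50,.19,.33],yawq(13)))
E
```

```text
{'intrinsics': array([[404.4984,   0.    , 322.6979],
       [  0.    , 404.4984, 241.1834],
       [  0.    ,   0.    ,   1.    ]]), 'k1': -0.007930887019309206, 'hand_eye': array([[-0.0001, -0.9468, -0.3219,  0.0827],
       [ 1.    , -0.0002,  0.0004,  0.0003],
       [-0.0004, -0.3219,  0.9468, -0.1416],
       [ 0.    ,  0.    ,  0.    ,  1.    ]])}
[-0.2939 -0.1749 -0.0987 -0.      0.0001  0.5556]
[-0.4436 -0.3761 -0.0987 -0.      0.0001  1.1141]
```

```bash
python3 - <<'E'
import cv2;im=cv2.imread("pics/top.png")[140:260,180:460];cv2.imwrite("pics/crop.png",cv2.resize(im,None,fx=2.85,fy=2.85,interpolation=cv2.INTER_CUBIC))
E
```

```text
(no output)
```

View pics/crop.png

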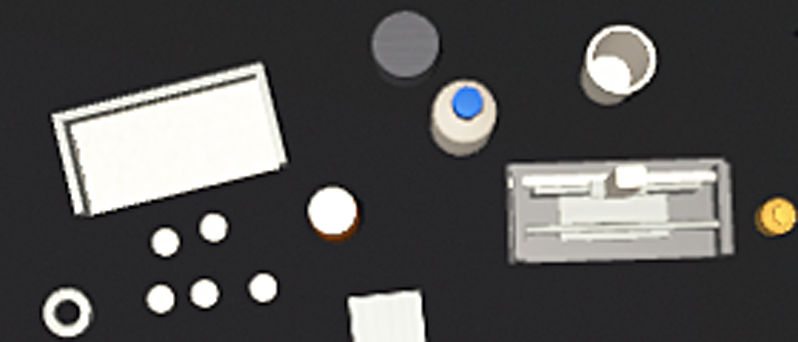

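The crop confirms the choice: the white-gripped rake sits in the grey holder at (625,180), its blade behind the lip and its heel under the bar. The white tray is at (175,140), open towards the five pucks.

```bash
python3 - <<'E'
from h import *
np.set_printoptions(suppress=True,precision=4)
a=delta([.36,.47,.33],yawq(45));print(a)
print(delta([.53,.25,.33],yawq(13),np.array([.36,.47,.33]),yawq(45)))
print(delta([.58,-.13,.33],yawq(2),np.array([.53,.25,.33]),yawq(13)))
E
```

```text
[-0.2435 -0.1353 -0.0987 -0.      0.0001  0.5556]
[-0.2758 -0.0354  0.      0.      0.      0.5585]
[-0.3815 -0.0368  0.      0.      0.      0.192 ]
```

carry_out(
  deltas=[-0.2435, -0.1353, -0.0987, 0, 0, 0.5556, -0.2435, -0.1353, -0.0987, 0, 0, 0.5556, -0.2435, -0.1353, -0.0987, 0, 0, 0.5556, -0.2435, -0.1353, -0.0987, 0, 0, 0.5556, -0.2435, -0.1353, -0.0987, 0, 0, 0.5556],
  grip=70,
)

```text
time: 1.92
eef_pos: [0.3617, 0.4685, 0.3316]
tcp_rot: [0.383, 0.924, 0.001, 0.001]
contact_force: [-0.2, -0.0, 0.5]
opening: 0.699
finger_force: 0.0
```

carry_out(
  deltas=[-0.276, -0.035, 0, 0, 0, 0.5585, -0.276, -0.035, 0, 0, 0, 0.5585, -0.276, -0.035, 0, 0, 0, 0.5585, -0.276, -0.035, 0, 0, 0, 0.5585, -0.276, -0.035, 0, 0, 0, 0.5585],
)

```text
time: 2.55
eef_pos: [0.532, 0.2473, 0.33]
tcp_rot: [0.624, 0.782, -0.0, 0.0]
contact_force: [0.6, 0.9, -0.9]
opening: 0.696
finger_force: 0.0
```

carry_out(
  deltas=[0, 0, 0, 0, 0, 0],
)

```text
time: 2.68
eef_pos: [0.5315, 0.2484, 0.3298]
tcp_rot: [0.624, 0.781, -0.0, -0.0]
contact_force: [-1.1, -0.6, 0.7]
opening: 0.697
finger_force: 0.0
```

```bash
python3 - <<'E'
from h import *
im,d,K,k1,T=snap("wrist"); save("w1",im); np.savez("w1.npz",im=im,d=d,K=K,k1=k1,T=T)
s=ctrl.get_state();print(s["eef_pos"],s["tcp_rot"],s["time"],s["dq"])
X=cloud(d,K,k1,T)
for q in["tray","puck0","jar","collar"]:
    for r in ctrl.find_in("wrist",q)[:6]:
        u,v=map(int,r["uv"]);print(q,round(r["score"],2),u,v,X[v,u].round(4))
E
```

```text
[0.53068118 0.24954337 0.32993435] [ 6.23252680e-01  7.82020462e-01 -6.38780559e-06 -3.06763959e-04] 2.725 [ 0.03435558 -0.00748885  0.00468206  0.00330757  0.00171698  0.00037139]
tray 0.93 416 227 [6.555e-01 2.164e-01 4.000e-04]
tray 0.65 192 40 [0.3651 0.3615 0.0013]
puck0 0.85 294 233 [0.5124 0.1786 0.0082]
puck0 0.84 291 272 [0.5188 0.1283 0.0089]
puck0 0.81 342 212 [0.5622 0.2173 0.0109]
puck0 0.72 300 194 [0.5097 0.2268 0.0082]
puck0 0.54 342 251 [0.5737 0.1698 0.0106]
collar 0.62 292 122 [0.4849 0.3039 0.0121]
collar 0.59 294 234 [0.5126 0.1775 0.0086]
```

View pics/w1.png

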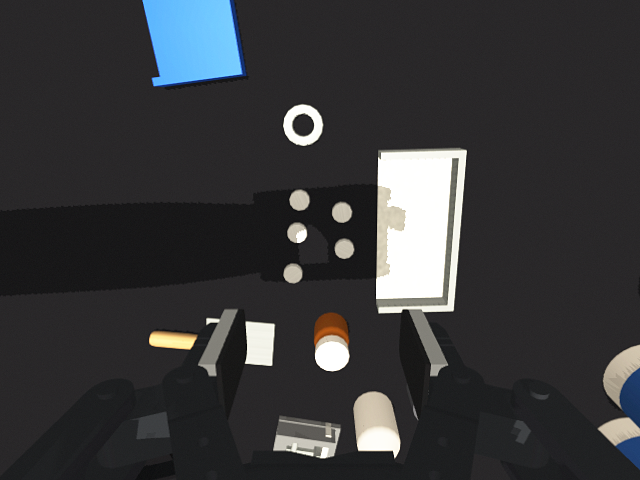

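The wrist view shows the pucks at (299,200), (342,212), (297,233), (344,249) and (293,273). The pad's front edge is at u≈378, the collar at (303,125) and the jar at (332,345). Next I'll fit the tray frame.

```bash
python3 - <<'E'
from h import *
np.set_printoptions(suppress=True,precision=4)
D=np.load("w1.npz");im,d,K,k1,T=[D[k] for k in("im","d","K","k1","T")];k1=float(k1)
g=im.min(2).astype(int)
E=[]
for v in range(165,296,3):
    u=np.where(g[v,355:400]>110)[0]
    if len(u): E.append([355+u[0]-.5,v])
P=onz(E,0,K,k1,T); l=cv2.fitLine(P[:,:2].astype(np.float32),cv2.DIST_HUBER,0,.001,.001).ravel();print("edge",l,len(E))
y=l[:2]*np.sign(l[1]); x=np.array([y[1],-y[0]]); yaw=np.degrees(np.arctan2(x[1],x[0]));print("yaw",yaw)
# ends: fence top outer front corners
X=cloud(d,K,k1,T); q=X.reshape(-1,3); loc=np.c_[(q[:,:2]-l[2:])@x,(q[:,:2]-l[2:])@y,q[:,2]]
m=(loc[:,2]>.018)&(loc[:,2]<.032)&(loc[:,0]>0.01)&(loc[:,0]<.07)&(abs(loc[:,1])<.16)&(g.ravel()>60)
yy=loc[m,1];print("fence y",np.percentile(yy,[1,5,25,50,75,95,99]))
a=yy[yy>0];b=yy[yy<0];c=(np.median(a)+np.median(b))/2;print(np.median(a)-np.median(b))
O=l[2:]+c*y;print("tray O",O)
m=(loc[:,2]>.018)&(loc[:,2]<.032)&(abs(loc[:,1]-c)<.07)&(loc[:,0]<.15)&(loc[:,0]>.04);print("back x",np.percentile(loc[m,0],[2,50,98]))
ms=((g>70)).astype(np.uint8)
for n,(u,v) in enumerate([(299,200),(342,212),(297,233),(344,249),(293,273)]):
    w=X[v-16:v+17,u-16:u+17].reshape(-1,3); w=w[(w[:,2]>.006)&(w[:,2]<.013)]; h=(w.max(0)+w.min(0))[:2]/2
    mm=np.median(w,0); print("puck",n,h,"tray",(h-O)@x,(h-O)@y,len(w),mm[2])
for nm,lo,hi,B in(("jar",.05,.08,(.53,.64,.0,.12)),("collar",.008,.02,(.44,.53,.25,.36))):
    w=q[(q[:,2]>lo)&(q[:,2]<hi)&(q[:,0]>B[0])&(q[:,0]<B[1])&(q[:,1]>B[2])&(q[:,1]<B[3])];h=(w.max(0)+w.min(0))[:2]/2
    print(nm,h,(h-O)@x,(h-O)@y,len(w))
np.savez("tray.npz",O=O,x=x,y=y,yaw=yaw)
E
```

```text
edge [ 0.2471 -0.969   0.6107  0.1985] 44
yaw 14.303656
fence y [-0.096  -0.0947 -0.0897  0.0925  0.0961  0.099   0.0992]
0.1857995214513924
tray O [0.6101 0.2011]
back x [0.0847 0.0881 0.093 ]
puck 0 [0.5101 0.2188] tray -0.0924502703659175 0.04191597765233931 312 0.008972946673852095
puck 1 [0.5621 0.2153] tray -0.04297474775274047 0.02564543479351962 304 0.008929012726837271
puck 2 [0.5154 0.1786] tray -0.09729777520115344 0.0015718121950021606 295 0.008897184044698137
puck 3 [0.5756 0.1712] tray -0.04081860613707347 -0.020402945112863235 281 0.009042909270539357
puck 4 [0.5211 0.1253] tray -0.10492947280446813 -0.051456225504585666 264 0.008852711969395993
jar [0.5849 0.0606] -0.05908395690028094 -0.12989976058833264 988
collar [0.4969 0.303 ] -0.08452860042016047 0.12672278168250653 903
```

carry_out(
  deltas=[-0.38, -0.037, 0, 0, 0, 0.192, -0.38, -0.037, 0, 0, 0, 0.192, -0.38, -0.037, 0, 0, 0, 0.192, -0.38, -0.037, 0, 0, 0, 0.192, -0.38, -0.037, 0, 0, 0, 0.192],
)

```text
time: 3.55
eef_pos: [0.5708, -0.0603, 0.3304]
tcp_rot: [0.694, 0.72, 0.0, 0.0]
contact_force: [1.0, 0.2, 0.1]
opening: 0.697
finger_force: 0.0
```

```bash
python3 - <<'E'
from h import *
s=ctrl.get_state();print(s["eef_pos"],s["tcp_rot"],s["time"],s["dq"])
im,d,K,k1,T=snap("wrist"); save("w2",im); np.savez("w2.npz",im=im,d=d,K=K,k1=k1,T=T)
E
```

```text
[ 0.57084745 -0.06032788  0.33043667] [6.93901754e-01 7.20069520e-01 3.40496562e-04 3.54818040e-04] 3.55 [-0.83710474  0.21723932 -0.21439379 -0.00129973 -0.00550199 -0.82717519]
```

View pics/w2.png

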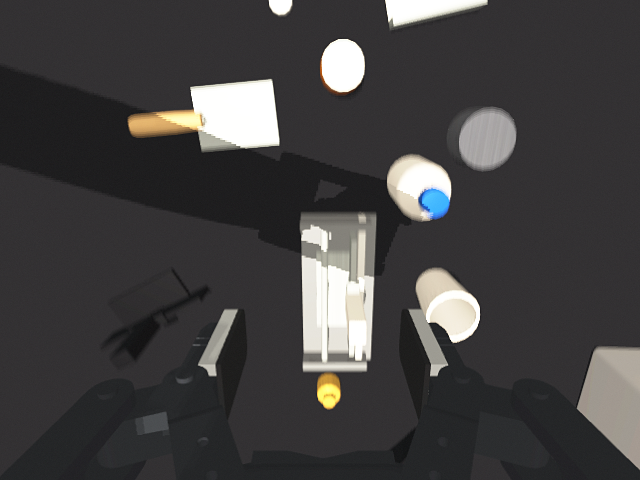

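The wrist view shows the holder at (340,290) with the white grip at (357,320). The weight is at (329,390), the beaker at (450,300) and the flask at (420,190). The arm was still moving, so I'll settle a bit further on and measure there.

carry_out(
  deltas=[-0.05, 0.01, 0.03, 0, 0, 0, -0.05, 0.01, 0.03, 0, 0, 0, -0.05, 0.01, 0.03, 0, 0, 0],
)

```text
time: 3.98
eef_pos: [0.5827, -0.1081, 0.3002]
tcp_rot: [0.694, 0.72, 0.0, -0.0]
contact_force: [0.0, 0.2, -0.3]
opening: 0.696
finger_force: 0.0
```

```bash
python3 - <<'E'
from h import *
np.set_printoptions(suppress=True,precision=4)
s=ctrl.get_state();print(s["eef_pos"],s["tcp_rot"],s["time"],s["dq"])
im,d,K,k1,T=snap("wrist"); save("w3",im); np.savez("w3.npz",im=im,d=d,K=K,k1=k1,T=T)
X=cloud(d,K,k1,T); g=im.min(2)
q=X.reshape(-1,3)
R0=(q[:,0]>.5)&(q[:,0]<.7)&(q[:,1]>-.34)&(q[:,1]<-.07)&(g.ravel()>50)
# cheek tops ~34, grip top ~115
c=q[R0&(q[:,2]>.105)&(q[:,2]<.125)]
print("grip top",len(c),c.min(0),c.max(0),np.median(c,0))
r=cv2.minAreaRect(c[:,:2].astype(np.float32)*1000);print(r)
c=q[R0&(q[:,2]>.029)&(q[:,2]<.040)]
print("cheeks/blade",len(c),np.percentile(c,[1,50,99],axis=0))
for lo,hi in((.029,.039),(.039,.047),(.02,.028),(.004,.012)):
    c=q[R0&(q[:,2]>lo)&(q[:,2]<hi)]; print(lo,len(c),cv2.minAreaRect(c[:,:2].astype(np.float32)*1000))
np.save("X3.npy",X)
crop=im[150:430,180:540]
save("w3c",cv2.resize(crop,None,fx=2.1,fy=2.1,interpolation=cv2.INTER_CUBIC))
E
```

```text
[ 0.5827 -0.1081  0.3002] [ 0.6943  0.7196  0.0002 -0.0003] 3.975 [ 0.0167 -0.0199 -0.0138 -0.0017 -0.0023 -0.0039]
grip top 546 [ 0.6021 -0.2053  0.1051] [ 0.6207 -0.1801  0.1162] [ 0.611  -0.1908  0.1138]
((611.2360229492188, -192.6748809814453), (18.240774154663086, 24.797367095947266), 1.685907244682312)
cheeks/blade 1718 [[ 0.5476 -0.3385  0.0291]
 [ 0.5916 -0.1278  0.033 ]
 [ 0.6968 -0.1     0.0392]]
0.029 1690 ((625.756103515625, -205.43020629882812), (150.76312255859375, 265.4279479980469), 2.243133783340454)
0.039 655 ((646.3345947265625, -207.9418487548828), (274.4017333984375, 98.77188873291016), 84.03766632080078)
0.02 2139 ((625.8911743164062, -205.30335998535156), (150.37730407714844, 266.7865905761719), 2.2934677600860596)
0.004 5919 ((625.6218872070312, -205.16537475585938), (150.7972412109375, 264.6448974609375), 2.389702081680298)
```

View pics/w3c.png

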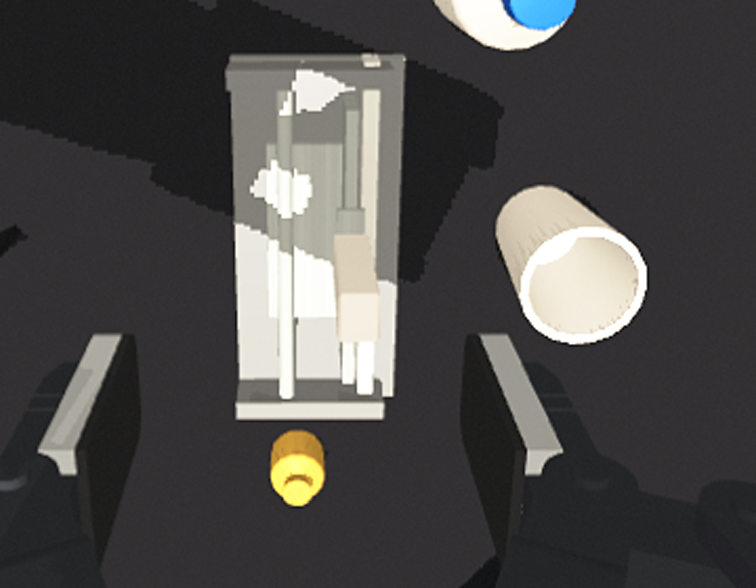

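The close view shows the chosen white grip at crop (357,310), with the lip at (370,200) and the bar at (288,250). The grip measures 18×25 mm with its top at 114 mm, which matches the description. I'll grasp it across x.

carry_out(
  deltas=[-0.05, 0.015, 0.02, 0, 0, 0, -0.0853, 0.0253, 0.06, 0, 0, 0, -0.0853, 0.0253, 0.12, 0, 0, 0, -0.0853, 0.0253, 0.18, 0, 0, 0, -0.0853, 0.0253, 0.231, 0, 0, 0],
)

```text
time: 4.65
eef_pos: [0.6114, -0.1919, 0.0682]
tcp_rot: [0.694, 0.72, 0.0, 0.0]
contact_force: [0.4, 0.8, -0.2]
opening: 0.701
finger_force: 0.0
```

carry_out(
  deltas=[0, 0, 0, 0, 0, 0, 0, 0, 0, 0, 0, 0, 0, 0, 0, 0, 0, 0, 0, 0, 0, 0, 0, 0, 0, 0, 0, 0, 0, 0],
  grip=10,
  grip_force=80,
)

```text
time: 5.28
eef_pos: [0.6133, -0.1942, 0.0731]
tcp_rot: [0.695, 0.719, 0.001, 0.003]
contact_force: [-0.1, 2.3, 6.4]
opening: 0.197
finger_force: 79.6
```

carry_out(
  deltas=[0, 0, 0, 0, 0, 0, 0, 0, 0, 0, 0, 0],
)

```text
time: 5.52
eef_pos: [0.6133, -0.1942, 0.073]
tcp_rot: [0.695, 0.719, 0.001, 0.003]
contact_force: [0.7, 3.0, 6.7]
opening: 0.2
finger_force: 79.6
```

The compliant arm was pushed up about 4 mm as the pads swung in. I'll bring the command to the measured pose to take off the load.

carry_out(
  deltas=[-0.002, 0.002, -0.004, 0, 0, 0, -0.002, 0.002, -0.004, 0, 0, 0, -0.002, 0.002, -0.004, 0, 0, 0],
)

```text
time: 5.9
eef_pos: [0.6129, -0.1959, 0.0731]
tcp_rot: [0.695, 0.719, -0.0, 0.0]
contact_force: [-1.6, 0.6, -0.1]
opening: 0.202
finger_force: 78.8
```

```bash
python3 - <<'E'
from h import *
np.set_printoptions(suppress=True,precision=4)
s=ctrl.get_state()
for k in("eef_pos","contact_force","wrist_torque","tcp_rot"):print(k,np.array(s[k]))
M=R.from_quat(s["tcp_rot"]).as_matrix();print(M)
# pivot in tool coords (rake y axis = tool x, rake x = tool y, rake z=-tool z)
h=s["eef_pos"][2]-.008; p=np.array([0,-.043,h])
print(h)
rows=[]
for a in np.radians([5.2,10.4,15.6,20.8,26]):
    for sg in(1,):
        Q=R.from_rotvec([sg*a,0,0]); t=p-Q.apply(p); rows.append(np.r_[t,sg*a,0,0])
print(np.array(rows).round(4).tolist())
print("tool z after",M@R.from_rotvec([np.radians(26),0,0]).apply([0,0,1]))
# next motions, in tilted tool frame: +5 world x, then slope
Q=R.from_rotvec([np.radians(26),0,0]).inv(); print("xdir",Q.apply([0,1,0]),"up",Q.apply([0,0,-1]))
E
```

```text
eef_pos [ 0.6129 -0.1959  0.0731]
contact_force [-1.5937  0.5962 -0.0507]
wrist_torque [-0.1301 -0.0025 -0.025 ]
tcp_rot [ 0.6947  0.7193 -0.0002  0.0001]
[[-0.0348  0.9994 -0.0001]
 [ 0.9994  0.0348 -0.0004]
 [-0.0004 -0.0001 -1.    ]]
0.0650990992868534
[[0.0, 0.0057, 0.0042, 0.0908, 0.0, 0.0], [0.0, 0.011, 0.0088, 0.1815, 0.0, 0.0], [0.0, 0.0159, 0.014, 0.2723, 0.0, 0.0], [0.0, 0.0203, 0.0195, 0.363, 0.0, 0.0], [0.0, 0.0242, 0.0254, 0.4538, 0.0, 0.0]]
tool z after [-0.4382 -0.0156 -0.8988]
xdir [ 0.      0.8988 -0.4384] up [ 0.     -0.4384 -0.8988]
```

carry_out(
  deltas=[0, -0.0061, -0.0041, -0.0908, 0, 0, 0, -0.0124, -0.0072, -0.1815, 0, 0, 0, -0.0191, -0.0097, -0.2723, 0, 0, 0, -0.0259, -0.0116, -0.363, 0, 0, 0, -0.0329, -0.0128, -0.4538, 0, 0],
)

```text
time: 6.52
eef_pos: [0.5792, -0.1967, 0.0854]
tcp_rot: [0.677, 0.701, 0.162, 0.157]
contact_force: [0.4, -0.3, -2.8]
opening: 0.2
finger_force: 79.1
```

carry_out(
  deltas=[0, 0, 0, 0, 0, 0],
)

```text
time: 6.65
eef_pos: [0.5787, -0.1969, 0.0853]
tcp_rot: [0.677, 0.701, 0.161, 0.156]
contact_force: [0.4, -0.1, -2.2]
opening: 0.203
finger_force: 78.9
```

```bash
python3 - <<'E'
from h import *
np.set_printoptions(suppress=True,precision=4)
s=ctrl.get_state()
for k in("eef_pos","contact_force","wrist_torque","opening"):print(k,np.array(s[k]))
M=R.from_quat(s["tcp_rot"]);z=M.as_matrix()[:,2];print(z,np.degrees(np.arctan2(z[0],-z[2])))
print("pivot",s["eef_pos"]+M.apply([0,-.043,.065]),"start pivot",.6129-.043)
im,d,K,k1,T=snap("wrist"); 
save("w4",im)
E
```

```text
eef_pos [ 0.5787 -0.1969  0.0853]
contact_force [ 0.4123 -0.1423 -2.2473]
wrist_torque [-0.0639  0.4829 -0.044 ]
opening 0.2033275991267352
[ 0.4367  0.0153 -0.8995] 25.897858393764018
pivot [ 0.5684 -0.1972  0.0081] start pivot 0.5699
```

View pics/w4.png

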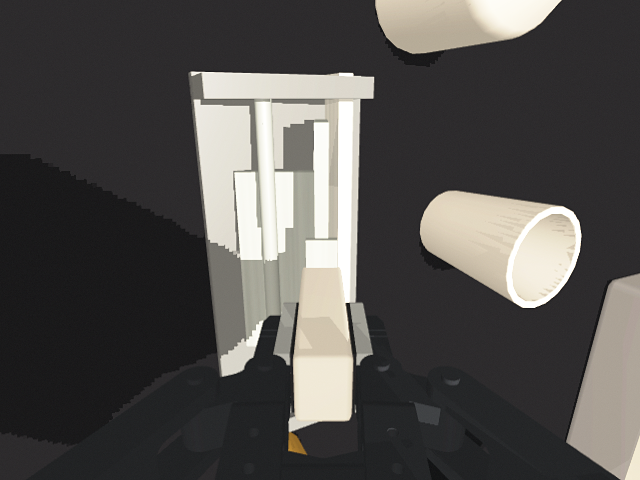

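The rake tilts with the gripper by 25.9°. The blade at (325,240) stands over the lip and the heel at (270,200) is clear of the bar. Next I draw it out along the plate's slope and then lift.

carry_out(
  deltas=[0, 0.0045, 0.0022, 0, 0, 0, 0, 0.018, 0.0022, 0, 0, 0, 0, 0.032, 0.0022, 0, 0, 0, 0, 0.045, 0.0022, 0, 0, 0],
)

```text
time: 7.2
eef_pos: [0.6229, -0.1952, 0.1042]
tcp_rot: [0.677, 0.701, 0.162, 0.156]
contact_force: [-0.0, -1.0, -3.2]
opening: 0.202
finger_force: 79.0
```

carry_out(
  deltas=[0, 0.02, -0.041, 0, 0, 0, 0, 0.04, -0.082, 0, 0, 0, 0, 0.05, -0.103, 0, 0, 0],
)

```text
time: 7.58
eef_pos: [0.6231, -0.1959, 0.2226]
tcp_rot: [0.676, 0.701, 0.162, 0.159]
contact_force: [-0.5, 0.4, -3.3]
opening: 0.205
finger_force: 79.2
```

```bash
python3 - <<'E'
from h import *
np.set_printoptions(suppress=True,precision=4)
s=ctrl.get_state()
for k in("time","eef_pos","contact_force","opening"):print(k,np.array(s[k]))
M=R.from_quat(s["tcp_rot"]);z=M.as_matrix()[:,2];print(z)
t=np.load("tray.npz");O,x,yaw=t["O"],t["x"],float(t["yaw"])
p0=np.array(s["eef_pos"]);r0=M
# upright at mid waypoint, then above start
w1=np.r_[.53,0.0,.21]; q1=yawq(9)
w2=np.r_[O-.155*x,.21]
print(w2)
print(delta(w1,q1));print(delta(w2,yawq(yaw),w1,q1))
E
```

```text
time 7.575
eef_pos [ 0.6231 -0.1959  0.2226]
contact_force [-0.4814  0.3947 -3.2981]
opening 0.20523550122159742
[ 0.4423  0.0126 -0.8968]
[0.4599 0.1628 0.21  ]
[ 0.1991 -0.0826 -0.0275  0.4576  0.0311 -0.1191]
[ 0.1717 -0.0438  0.      0.      0.     -0.0926]
```

The rake is free and lifted (wrist force −3.3 N, about its weight). Now I'll set it upright and carry it to behind the pucks.

carry_out(
  deltas=[0.05, -0.02, -0.007, 0.153, 0.01, -0.04, 0.1, -0.041, -0.014, 0.305, 0.02, -0.08, 0.15, -0.062, -0.021, 0.4576, 0.0311, -0.1191, 0.199, -0.083, -0.028, 0.4576, 0.0311, -0.1191, 0.199, -0.083, -0.028, 0.4576, 0.0311, -0.1191],
)

```text
time: 8.2
eef_pos: [0.5267, 0.0039, 0.2066]
tcp_rot: [0.648, 0.762, -0.0, -0.003]
contact_force: [0.4, 0.1, -2.7]
opening: 0.202
finger_force: 79.7
```

carry_out(
  deltas=[0.06, -0.015, 0, 0, 0, -0.031, 0.115, -0.03, 0, 0, 0, -0.062, 0.172, -0.044, 0, 0, 0, -0.0926, 0.172, -0.044, 0, 0, 0, -0.0926, 0.172, -0.044, 0, 0, 0, -0.0926],
)

```text
time: 8.82
eef_pos: [0.4581, 0.1632, 0.2083]
tcp_rot: [0.614, 0.79, 0.0, -0.002]
contact_force: [-0.7, -0.3, -2.9]
opening: 0.202
finger_force: 79.8
```

```bash
python3 - <<'E'
from h import *
np.set_printoptions(suppress=True,precision=4)
s=ctrl.get_state()
for k in("time","eef_pos","contact_force","opening","qpos"):print(k,np.array(s[k]))
M=R.from_quat(s["tcp_rot"]);print(M.as_matrix())
t=np.load("tray.npz");O,x,yaw=t["O"],t["x"],float(t["yaw"])
print(delta(np.r_[O-.155*x,.075],yawq(yaw)))
im,d,K,k1,T=snap("scene"); save("s5",im[180:420,180:540])
im,d,K,k1,T=snap("wrist"); save("w5",im)
E
```

```text
time 8.825
eef_pos [0.4581 0.1632 0.2083]
contact_force [-0.7008 -0.2808 -2.9407]
opening 0.20204823689100324
qpos [ 0.1318 -0.1168  2.0509  0.003   1.2099 -0.1189]
[[-0.247   0.969  -0.0027]
 [ 0.969   0.247   0.0025]
 [ 0.0031 -0.002  -1.    ]]
[-0.0013  0.0019  0.1333 -0.002  -0.0031 -0.0001]
```

View pics/w5.png

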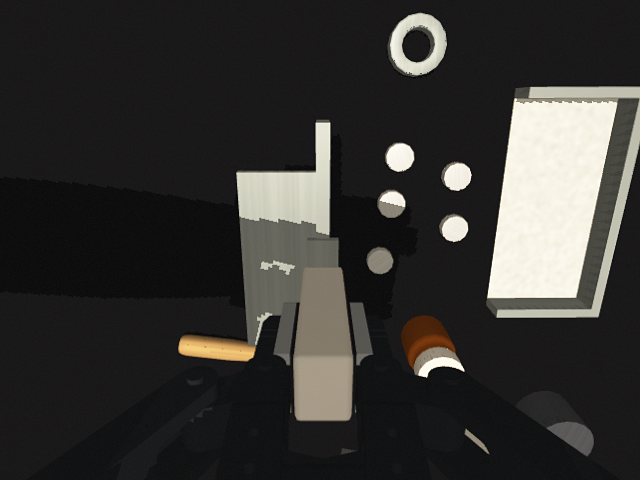

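The blade at u≈323 is parallel to the pad's edge at u≈505, and all the pucks at u=380–457 lie ahead of it within its span. The spatula is clear of it. Lower the rake onto the bench.

carry_out(
  deltas=[-0.001, 0.002, 0.05, 0, 0, 0, -0.001, 0.002, 0.1, 0, 0, 0, -0.001, 0.002, 0.13, 0, 0, 0, -0.001, 0.002, 0.141, 0, 0, 0, -0.001, 0.002, 0.144, 0, 0, 0],
)

```text
time: 9.55
eef_pos: [0.4597, 0.1626, 0.065]
tcp_rot: [0.614, 0.789, -0.001, -0.003]
contact_force: [-4.8, -2.2, 11.7]
opening: 0.197
finger_force: 81.4
```

carry_out(
  deltas=[0, 0, 0, 0, 0, 0],
)

```text
time: 9.68
eef_pos: [0.4605, 0.163, 0.0652]
tcp_rot: [0.614, 0.789, 0.001, -0.001]
contact_force: [-0.8, -1.4, 0.0]
opening: 0.198
finger_force: 79.9
```

```bash
python3 - <<'E'
from h import *
np.set_printoptions(suppress=True,precision=4)
s=ctrl.get_state()
for k in("time","eef_pos","contact_force","wrist_torque","tcp_rot"):print(k,np.array(s[k]))
t=np.load("tray.npz");O,x,y=t["O"],t["x"],t["y"];p=np.array(s["eef_pos"])[:2]-O;print(p@x,p@y)
E
```

```text
time 9.675
eef_pos [0.4605 0.163  0.0652]
contact_force [-0.8092 -1.3845  0.0135]
wrist_torque [-0.1132  0.1156  0.0025]
tcp_rot [ 0.614   0.7893  0.0009 -0.0015]
-0.15436121363136052 8.768237275654051e-05
```

It is seated at TCP z = 0.0652 with no load. Now the sweep, 0.16 m along tool y.

carry_out(
  deltas=[0, 0.014, 0, 0, 0, 0, 0, 0.028, 0, 0, 0, 0, 0, 0.042, 0, 0, 0, 0, 0, 0.056, 0, 0, 0, 0, 0, 0.07, 0, 0, 0, 0],
)

```text
time: 10.3
eef_pos: [0.5268, 0.1809, 0.0651]
tcp_rot: [0.614, 0.79, -0.002, -0.004]
contact_force: [-7.5, -3.2, 11.7]
opening: 0.202
finger_force: 81.3
```

carry_out(
  deltas=[0, 0.014, 0, 0, 0, 0, 0, 0.028, 0, 0, 0, 0, 0, 0.042, 0, 0, 0, 0, 0, 0.054, 0, 0, 0, 0, 0, 0.064, 0, 0, 0, 0],
)

```text
time: 10.92
eef_pos: [0.5888, 0.1967, 0.0651]
tcp_rot: [0.613, 0.79, -0.002, -0.004]
contact_force: [-7.1, -1.8, 11.1]
opening: 0.201
finger_force: 81.3
```

```bash
python3 - <<'E'
from h import *
np.set_printoptions(suppress=True,precision=4)
s=ctrl.get_state()
for k in("time","eef_pos","contact_force","wrist_torque","tcp_rot"):print(k,np.array(s[k]))
t=np.load("tray.npz");O,x,y=t["O"],t["x"],t["y"];p=np.array(s["eef_pos"])[:2]-O;print(p@x,p@y)
im,d,K,k1,T=snap("wrist"); save("w6",im)
E
```

```text
time 10.925
eef_pos [0.5888 0.1967 0.0651]
contact_force [-7.0849 -1.8226 11.15  ]
wrist_torque [-0.3006  1.8608  0.0438]
tcp_rot [ 0.6135  0.7897 -0.0017 -0.004 ]
-0.021721138503842767 0.0010412362516483158
```

View pics/w6.png

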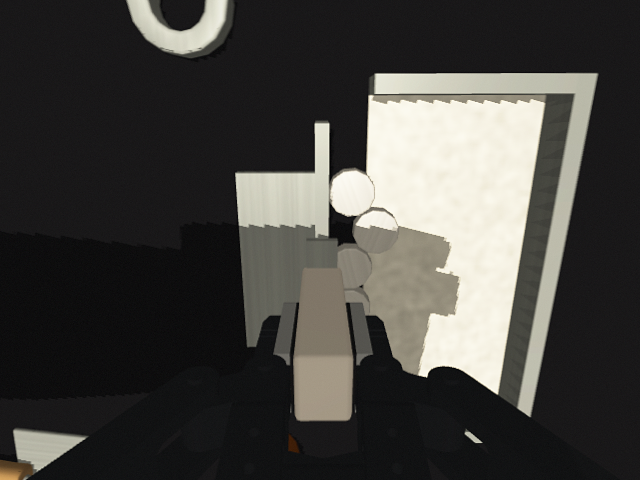

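Four pucks show at the blade at (352,192), (376,230), (352,267) and (355,300), with the fifth hidden by the gripper. The rake origin is 22 mm in front of the edge, so I push another 28 mm and hold.

carry_out(
  deltas=[0, 0.01, 0, 0, 0, 0, 0, 0.018, 0, 0, 0, 0, 0, 0.024, 0, 0, 0, 0, 0, 0.028, 0, 0, 0, 0, 0, 0.028, 0, 0, 0, 0],
)

```text
time: 11.6
eef_pos: [0.6163, 0.2037, 0.0651]
tcp_rot: [0.614, 0.79, -0.001, -0.003]
contact_force: [-6.0, -0.7, 9.2]
opening: 0.2
finger_force: 81.3
```

carry_out(
  deltas=[0, 0, 0, 0, 0, 0, 0, 0, 0, 0, 0, 0],
)

```text
time: 11.85
eef_pos: [0.6163, 0.2037, 0.0651]
tcp_rot: [0.614, 0.79, -0.001, -0.003]
contact_force: [-5.7, -1.7, 8.5]
opening: 0.204
finger_force: 81.3
```

```bash
python3 - <<'E'
from h import *
np.set_printoptions(suppress=True,precision=4)
s=ctrl.get_state()
for k in("time","eef_pos","contact_force","tcp_rot"):print(k,np.array(s[k]))
t=np.load("tray.npz");O,x,y=t["O"],t["x"],t["y"];p=np.array(s["eef_pos"])[:2]-O;print(p@x,p@y)
for n in("top","scene","wrist"):
    im,d,K,k1,T=snap(n); save(n+"7",im);X=cloud(d,K,k1,T)
    for r in ctrl.find_in(n,"puck0"):
        if r["score"]>.3:
            a=onz(r["uv"],.01,K,k1,T)[0,:2]-O;print(n,r["score"],np.array(r["uv"]).round(),a@x,a@y)
E
```

```text
time 11.85
eef_pos [0.6163 0.2037 0.0651]
contact_force [-5.7019 -1.6582  8.521 ]
tcp_rot [ 0.6136  0.7896 -0.0005 -0.003 ]
0.006635838456538758 0.0009969331683480416
scene 0.42 [424. 302.] 0.023393602729744962 -0.02922771985114734
wrist 0.86 [354. 189.] 0.021900897682870214 0.04469246718134644
wrist 0.8 [354. 263.] 0.023160873923387715 0.005187069967387419
wrist 0.79 [356. 299.] 0.024640416691715458 -0.015505642399000366
wrist 0.64 [374. 229.] 0.03287025435107216 0.023936501302175204
```

The rake stands at +6.6 mm and the visible pucks' centres are 22–33 mm onto the pad. I back off 45 mm so the rake stands wholly in front of the pad.

carry_out(
  deltas=[0, -0.012, -0.001, 0, 0, 0, 0, -0.027, -0.001, 0, 0, 0, 0, -0.04, -0.001, 0, 0, 0, 0, -0.045, -0.001, 0, 0, 0, 0, -0.045, -0.001, 0, 0, 0],
)

```text
time: 12.78
eef_pos: [0.5725, 0.1924, 0.0651]
tcp_rot: [0.614, 0.79, 0.0, -0.002]
contact_force: [0.1, 0.4, 5.4]
opening: 0.197
finger_force: 80.7
```

```bash
python3 - <<'E'
from h import *
np.set_printoptions(suppress=True,precision=4)
s=ctrl.get_state()
for k in("time","eef_pos","contact_force","wrist_torque","tcp_rot"):print(k,np.array(s[k]))
t=np.load("tray.npz");O,x,y=t["O"],t["x"],t["y"];p=np.array(s["eef_pos"])[:2]-O;print(p@x,p@y)
E
```

```text
time 12.775
eef_pos [0.5725 0.1924 0.0651]
contact_force [0.1278 0.3664 5.4351]
wrist_torque [ 0.2097 -0.1493 -0.0414]
tcp_rot [ 0.6137  0.7895  0.0003 -0.0023]
-0.03859091663729783 0.0008960809888654147
```

carry_out(
  deltas=[0, 0, -0.002, 0, 0, 0, 0, 0, -0.003, 0, 0, 0],
  grip_force=20,
)

```text
time: 13.02
eef_pos: [0.5704, 0.192, 0.0654]
tcp_rot: [0.613, 0.79, -0.002, -0.004]
contact_force: [-0.5, -0.7, -3.6]
opening: 0.2
finger_force: 79.7
```

carry_out(
  deltas=[0, 0, 0, 0, 0, 0, 0, 0, 0, 0, 0, 0, 0, 0, 0, 0, 0, 0, 0, 0, 0, 0, 0, 0],
  grip=65,
)

```text
time: 13.52
eef_pos: [0.5722, 0.1924, 0.0674]
tcp_rot: [0.614, 0.79, -0.0, -0.003]
contact_force: [0.3, 0.7, -0.0]
opening: 0.65
finger_force: 0.0
```

carry_out(
  deltas=[0, 0, -0.03, 0, 0, 0, 0, 0, -0.08, 0, 0, 0, 0, 0, -0.14, 0, 0, 0, 0, 0, -0.19, 0, 0, 0, 0, 0, -0.19, 0, 0, 0],
)

```text
time: 14.15
eef_pos: [0.5757, 0.1922, 0.2642]
tcp_rot: [0.614, 0.79, 0.004, 0.001]
contact_force: [-0.0, 0.1, 0.2]
opening: 0.656
finger_force: 0.0
```

```bash
python3 - <<'E'
from h import *
np.set_printoptions(suppress=True,precision=4)
s=ctrl.get_state()
for k in("time","eef_pos","contact_force"):print(k,np.array(s[k]))
t=np.load("tray.npz");O,x,y=t["O"],t["x"],t["y"]
n="wrist";im,d,K,k1,T=snap(n); save(n+"8",im)
for q in("puck0","rake_grip"):
    for r in ctrl.find_in(n,q):
        if r["score"]>.3:
            a=onz(r["uv"],.01,K,k1,T)[0,:2]-O;print(q,r["score"],np.array(r["uv"]).round(),a@x,a@y)
X=cloud(d,K,k1,T).reshape(-1,3);c=X[(X[:,2]>.1)&(X[:,2]<.115)&(abs(X[:,0]-.5725)<.04)&(abs(X[:,1]-.19)<.04)]
print("grip top",len(c),np.median(c,0),(c.max(0)+c.min(0))/2)
E
```

```text
time 14.15
eef_pos [0.5757 0.1922 0.2642]
contact_force [-0.0214  0.0934  0.1706]
puck0 0.9 [390. 167.] 0.032420895226040906 0.025381672401977428
puck0 0.76 [374. 213.] 0.019260000466884412 -0.021136818061005234
puck0 0.73 [376. 193.] 0.019818784902841502 -0.00041702607032299236
puck0 0.57 [377. 147.] 0.019195549265944224 0.04494984973121279
rake_grip 0.86 [298. 188.] -0.05722087332527867 0.005252087566061286
grip top 706 [0.5695 0.1935 0.106 ] [0.5697 0.1929 0.1042]
```

View pics/wrist8.png

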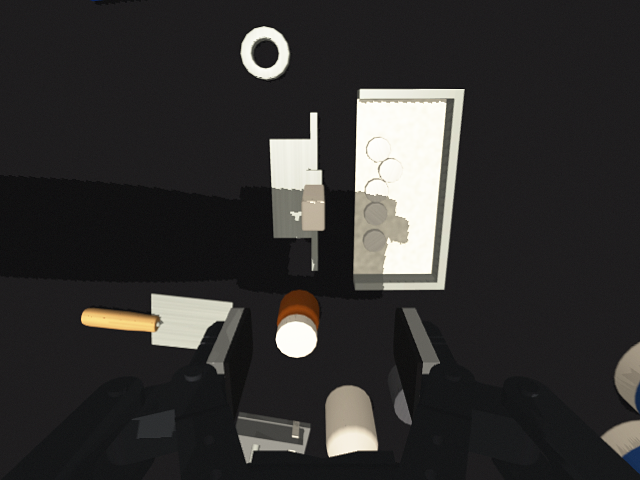

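All five pucks are on the pad, at (378,148), (390,170), (376,190), (375,213) and (373,240). The rake stands upright in front of it at (312,200), and the gripper is clear.

carry_out(
  deltas=[0, 0, 0, 0, 0, 0, 0, 0, 0, 0, 0, 0, 0, 0, 0, 0, 0, 0],
)

```text
time: 14.68
eef_pos: [0.5727, 0.1917, 0.2563]
tcp_rot: [0.614, 0.79, -0.001, -0.003]
contact_force: [0.2, -0.5, -0.4]
opening: 0.648
finger_force: 0.0
```

```bash
python3 -c "
from plant import ctrl
print(ctrl.sign_off())"
```

```text
the job is handed in; nothing more can be done
None
```

Job handed in at about 14.7 s of the 51 s: the rake came free of its holder, all five pucks are on the white pad, and the rake stands released and upright about 39 mm in front of it; the hand-in returned no verdict.

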